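# Release the catch and hold the sample plate raised in its bay

### The arm

A 6-joint arm with a two-finger parallel gripper is mounted at the origin on the work surface. World frame = base frame: x ahead of the robot, y to its left, z up, the work surface at z = 0. Lengths are in mm, angles in degrees, forces in N, time in s.
With the tool pointing down it reaches from about 300 to 850 mm from the base axis. Payload 4.2 kg.
Tool frame: the origin (TCP) lies between the finger pads; the fingertips stand 22 mm ahead of it and the grasp point (between the pads) lies 3 mm ahead of it; z points along the fingers, y is the direction in which the jaws open and shut (so a half turn about z gives the same grasp; the last joint's range is limited). The gripper opens to 91 mm and grips with 3 to 60 N. Pads are 32 mm wide; open, the fingers measure 118 mm over their backs; the gripper's body (76 mm by 178 mm) begins 60 mm behind the grasp point.
Start: joints at [-76.089, 18.312, 89.639, -0, 72.044, -1.146], TCP at [149.379, -555.272, 235.976] pointing down, gripper open.
Joint ranges: [-177.97, 177.97], [-48.28, 115.42], [12.27, 149.76], [-77.06, 257.06], [2.81, 150.46], [-146.56, 146.56]. Speed limits (degrees/s): [147.25, 147.25, 180, 180, 180, 180].

### API

Orientations are given as [roll, pitch, yaw] about the fixed x, y, z axes, in that order (R = Rz(yaw) Ry(pitch) Rx(roll)).
In Python, from workcell import * gives the robot as it stands.
- The arm moves only by the shell command python3 -m jog 'ROWS' [OPENING] [FORCE]. ROWS is text: rows parted by semicolons, each of 6 numbers parted by spaces: the shift along the tool's x, y, z in units of 0.5 m (1.0 is 0.5 m), then the turn, a rotation vector about the tool's x, y, z in units of pi/2 rad (1.0 is pi/2 rad). A call has 1 to 20 rows; each row is the pose to reach, as a shift and turn from the pose measured when the call began, along the tool's axes at that moment; what a row does not reach only later rows make up. A row lasts 1/12 s, in which the tool goes at most 41.7 mm and 7.16 degrees, less where a joint would pass 70% of its speed; a pose out of reach is approached as far as the arm can. A call with a number of a shift or a turn outside -1 to 1 is refused whole. A call with a gripper value outside its range is refused whole. OPENING is the opening, from -1 (shut) to 1 (fully open), set as the call begins (- or left out, the last holds). The fingers move at their own pace and stop on an object; FORCE is the grip in N (left out, the last holds). Time passes only in rows, so rows that repeat a pose let the fingers close. It gives the time, the measured TCP pose, the force and the opening at its end, in the units of the state.
- state(): the state, without advancing time (a new reading comes with each control period).
- grab_frame(name): name is "scene" or "top" or "wrist"; returns the picture (420x560x3 uint8, red, green, blue); there is no depth.
- calibration(name): a dict with "mtx" (3x3 intrinsics, pixels), "rvec" (rotation vector, rad) and "tvec" (3), from world to camera coordinates, as OpenCV has them. Camera axes: x right, y down, z forward; pixel columns grow to the right and rows downward; lengths in mm; the calibration is good to about 2 mm. The wrist camera is an equidistant fisheye: a pixel r from the principal point sees the ray r / f radians off the axis. A picture is of the moment at which its call begins: read the wrist's pose just before it. calibration takes no time and is no camera call; for the wrist camera it gives the pose at the moment of the call.
- job_done(): hands the job in, once; it reports no verdict.
Trained networks look in the newest picture that a camera, given by its name, has taken for a name from the list of things; names that differ only in an ending like _2 or _b are one class to them, and where a whole thing is asked for, a point or a joint stands for the part that bears it (a point fixed in the world has none). Each returns a list of dicts, best first, with "confidence" (0 to 1); they miss things now and then, are a little off and sometimes report something else, mostly with a low value. They report only what shows in the picture. A call takes as long as a camera call. They do not tell look-alikes from the thing itself.
- spot_in(query, camera): "rect" ([left, top, right, bottom] in pixels, round what is visible of it).
- tip_of(query, camera): "location" ([column, row] in pixels: a listed point, or the origin of a listed thing).
The state is a dict: "time_s": time; "qpos": joint angles; "qvel": joint speeds; "effort": joint torques, N m; "ee_pos": TCP position; "ee_rot": TCP orientation; "force": force on the tool from outside, world axes, zero at the start; "torque": the same for the moment, N m; "gripper_width": finger opening in mm.
Only numpy, scipy, OpenCV 4.12 (cv2) and the standard library are available. Lean on these libraries where they do the work, as an engineer would, in place of code of your own. Each camera call takes 0.05 s, during which the arm holds its last target. There are 200 camera calls.

### The job

Raise the white sample plate with the blue wells out of whichever bay it lies in: flip that bay's red safety catch up and right over to the left past upright, then pull that bay's lever all the way towards the front and finish still holding it there, so that the plate stays raised on its lifter for a colleague to take. Do not touch the plate itself, leave the other bay's catch, lever and dark dummy plate alone, and do not disturb the things around the unit.

Things in the scene. Friction and masses are not known exactly. Their poses are not given: they have to be found in the camera images.
- unit: White two-bay block, fixed, 320 x 320 mm. Origin: centre of its underside, on the bench; x from the front (lever side, robot) to the rear, y left, z up. Front half: deck 45 mm high with levers and catches. Rear half: 90 mm high, open bays centred at x +80, y +80 (left) and -80 mm (right), each behind its own lever and catch. Catch hinge posts 18 x 18 mm, 92 mm high, at x -89, y +115 and -45 mm.
- plate: The white sample plate with 8 x 12 blue wells, 128 x 86 mm, 14 mm thick, about 60 g, loose, lying in one of the two bays on that bay's lifter. Origin: centre of its underside, 80 mm above the bench while it is down; bay rim is 90 mm above the bench. Axes as the unit's.
- blank: Plain dark grey dummy plate of the same outline with no wells, about 120 g, lying in the other bay. Origin: centre of its underside.
- tip_box: Bystander: orange and clear box of pipette tips, 120 x 80 x 65 mm, loose on the bench to the right of the unit. Origin: centre of its underside.
- tube_rack: Bystander: blue rack with eight capped tubes, 130 x 60 x 58 mm, loose on the bench to the left of the unit. Origin: centre of its underside.
- reagent: Bystander: reagent bottle, 60 mm diameter, 120 mm tall, loose on the bench to the left of the unit. Origin: centre of its underside.
- lever_left (a joint): The left bay's lever, rad: 0 at rest (leaning to the rear), 0.7 at its stop, fully pulled to the front (unit's -x). A spring takes it back when let go: 2.3 N at the grip at first, 7.7 N at the stop. Its catch blocks it physically until flipped. It raises the bay's lifter 35 mm per rad (24.5 mm at the stop).
- lever_left_grip (a point): Centre of the left lever's grip: blue round bar, 16 mm diameter, 52 mm clear length, along the unit's y, between two 6 mm prongs of a steel yoke; 41 mm free below the bar. At rest 166 mm above the bench and leaning 0.26 rad to the rear of upright; it swings on a 130 mm radius about the pivot, to 158 mm high and 88 mm nearer the front at the stop.
- lever_left_hinge (a point): The left lever's pivot, 40 mm above the bench (inside the deck); axis along the unit's y.
- catch_left (a joint): The left lever's red safety catch, rad: 0 lying level across the front of the lever's shaft, blocking it; flips about an axis along the unit's x, its free end going from the right (-y) up and over to the left (+y); 1.57 upright, 2.1 at its stop. Stiff hinge (about 1 N at the peg): stays where it is left; starts at 0 to 0.3.
- catch_left_peg (a point): Grip point on the left catch's red round peg: 12 mm diameter, parallel to the unit's x, projecting 72 mm to the front from the free end of the red blade (10 mm thick, 18 mm high, right of its hinge post). The point lies 20 mm from the peg's front tip and 50 mm from the hinge axis; at joint 0 it is 80 mm above the bench, 35 mm above the deck.
- catch_left_hinge (a point): Point on the left catch's hinge axis level with the peg's grip point along the unit's x: the peg's point circles it at 50 mm radius. 80 mm above the bench.
- lifter_left: Aluminium lifter in the floor of the left bay, 100 x 60 x 4 mm, hidden under the plate. Origin: centre of its upper face, 80 mm above the bench at rest. It rises with the lever.
- lever_right (a joint): The right bay's lever, rad: 0 at rest (leaning to the rear), 0.7 at its stop, fully pulled to the front (unit's -x). A spring takes it back when let go: 2.3 N at the grip at first, 7.7 N at the stop. Its catch blocks it physically until flipped. It raises the bay's lifter 35 mm per rad (24.5 mm at the stop).
- lever_right_grip (a point): Centre of the right lever's grip: blue round bar, 16 mm diameter, 52 mm clear length, along the unit's y, between two 6 mm prongs of a steel yoke; 41 mm free below the bar. At rest 166 mm above the bench and leaning 0.26 rad to the rear of upright; it swings on a 130 mm radius about the pivot, to 158 mm high and 88 mm nearer the front at the stop.
- lever_right_hinge (a point): The right lever's pivot, 40 mm above the bench (inside the deck); axis along the unit's y.
- catch_right (a joint): The right lever's red safety catch, rad: 0 lying level across the front of the lever's shaft, blocking it; flips about an axis along the unit's x, its free end going from the right (-y) up and over to the left (+y); 1.57 upright, 2.1 at its stop. Stiff hinge (about 1 N at the peg): stays where it is left; starts at 0 to 0.3.
- catch_right_peg (a point): Grip point on the right catch's red round peg: 12 mm diameter, parallel to the unit's x, projecting 72 mm to the front from the free end of the red blade (10 mm thick, 18 mm high, right of its hinge post). The point lies 20 mm from the peg's front tip and 50 mm from the hinge axis; at joint 0 it is 80 mm above the bench, 35 mm above the deck.
- catch_right_hinge (a point): Point on the right catch's hinge axis level with the peg's grip point along the unit's x: the peg's point circles it at 50 mm radius. 80 mm above the bench.
- lifter_right: Aluminium lifter in the floor of the right bay, 100 x 60 x 4 mm, hidden under the plate. Origin: centre of its upper face, 80 mm above the bench at rest. It rises with the lever.
Not all that is in view belongs to the job. Of the things that look like the blank, the smallest one is meant.

How it is judged (in metres and radians):
On the way, in this order (a step that is already met when the one before it is completed fails the run):
1. the catch of the bay with the sample plate is flipped over past 1.5 rad while its lever is still at rest (((y of plate in the frame of unit above 0 m and value of joint catch_left above 1.5 rad and value of joint lever_left below 0.1 rad) or (y of plate in the frame of unit below 0 m and value of joint catch_right above 1.5 rad and value of joint lever_right below 0.1 rad))), for 0.2 s.
2. that bay's lever is pulled past 0.6 rad (((y of plate in the frame of unit above 0 m and value of joint lever_left above 0.6 rad) or (y of plate in the frame of unit below 0 m and value of joint lever_right above 0.6 rad))), for 0.2 s.
At the end, for the whole second after the job is handed in: Plate level (0.08 rad), still, on its raised lifter, within 15 mm of it, 18 mm or more up, untouched by the robot; its catch above 1.3 rad; fingers press its lever (over 1 N), held past 0.6 rad. Other lever below 0.1, other catch below 0.6 rad, dummy plate down in its bay (4 mm, 10 mm sideways) (((y of plate in the frame of unit above 0 m and value of joint lever_left above 0.6 rad and value of joint catch_left above 1.3 rad and contact force between the fingers and lever_left above 1 N and contact force between plate and lifter_left above 0.2 N and z of plate in the frame of lifter_left below 0.004 m and horizontal distance between plate and lifter_left below 0.015 m and value of joint lever_right below 0.1 rad and value of joint catch_right below 0.6 rad and horizontal distance between blank and lifter_right below 0.01 m) or (y of plate in the frame of unit below 0 m and value of joint lever_right above 0.6 rad and value of joint catch_right above 1.3 rad and contact force between the fingers and lever_right above 1 N and contact force between plate and lifter_right above 0.2 N and z of plate in the frame of lifter_right below 0.004 m and horizontal distance between plate and lifter_right below 0.015 m and value of joint lever_left below 0.1 rad and value of joint catch_left below 0.6 rad and horizontal distance between blank and lifter_left below 0.01 m)) and z of plate in the frame of unit above 0.098 m and angle between plate's own z axis and vertical below 0.08 rad and linear speed of plate below 0.03 m/s and z of blank in the frame of unit below 0.084 m and contact force between each of the arm, the fingers and plate below 0.3 N); the arm keeps its last pose, push and grip.
It fails at once if the robot touches the sample plate (over 1 N) (contact force between any of the arm, the fingers and plate above 1 N).
It fails at once if the other bay's catch is flipped (past 0.6 rad) or its lever pulled (past 0.15 rad) ((y of plate in the frame of unit above 0 m and (value of joint catch_right above 0.6 rad or value of joint lever_right above 0.15 rad)) or (y of plate in the frame of unit below 0 m and (value of joint catch_left above 0.6 rad or value of joint lever_left above 0.15 rad))).
It fails at once if the dummy plate is moved more than 10 mm (distance of blank from where it was at the start of the episode above 0.01 m).
It fails at once if the box of tips, tube rack or reagent bottle is pushed or toppled (moved more than 30 mm or tilted more than 0.4 rad) (distance of any of tip_box, tube_rack, reagent from where it was at the start of the episode above 0.03 m or angle between any of tip_box, tube_rack, reagent's own z axis and vertical above 0.4 rad).
It also fails if it takes over 45 s, if anything falls off the work surface, if the arm or the gripper's body presses on something with over 40 N, if the wrist force passes 120 N, or if a joint passes its speed limit or range.

## Working session

There is one attempt and no reset: what is moved stays moved. The work goes in short steps, Python scripts to look and compute and a shell command to move; the robot and the scene stay as the last step left them, time stands still between calls to the robot, and variables do not carry over. Pictures are saved under pics/ and viewed, about 8 in all and at most 12, crops included, and the job is handed in when it is done.

```bash
mkdir -p pics; cat > h.py <<'E'
from workcell import *
import numpy as np, cv2
from scipy.spatial.transform import Rotation as R
def ray(cam,px):
    c=calibration(cam);M=np.array(c["mtx"],float);Rm=cv2.Rodrigues(np.array(c["rvec"],float))[0];t=np.array(c["tvec"],float).ravel()
    u=(px[0]-M[0,2])/M[0,0];v=(px[1]-M[1,2])/M[1,1]
    if cam=="wrist":
        r=np.hypot(u,v);d=np.array([u/r*np.sin(r),v/r*np.sin(r),np.cos(r)])
    else: d=np.array([u,v,1.])
    return -Rm.T@t, Rm.T@d
def at_z(cam,px,z):
    o,d=ray(cam,px);return o+d*(z-o[2])/d[2]
def proj(cam,P):
    c=calibration(cam);M=np.array(c["mtx"],float)
    p=cv2.Rodrigues(np.array(c["rvec"],float))[0]@np.array(P,float)+np.array(c["tvec"],float).ravel()
    if cam=="wrist":
        r=np.arctan2(np.hypot(p[0],p[1]),p[2]);k=r/np.hypot(p[0],p[1]);q=p[:2]*k
    else:q=p[:2]/p[2]
    return M[0,0]*q[0]+M[0,2],M[1,1]*q[1]+M[1,2]
def save(cam,name,crop=None,f=1):
    im=grab_frame(cam)[:,:,::-1]
    if crop: l,t,r,b=crop; im=im[t:b,l:r]
    cv2.imwrite("pics/"+name,cv2.resize(im,None,fx=f,fy=f,interpolation=cv2.INTER_CUBIC));return im
def tool(dw):  # world shift mm -> tool units
    s=state();return s
E
cat > a.py <<'E'
from h import *
s=state();print(s["ee_pos"],s["ee_rot"],s["gripper_width"])
a=grab_frame("scene");b=grab_frame("top")
cv2.imwrite("pics/1s.png",a[:,:,::-1]);cv2.imwrite("pics/1t.png",b[:,:,::-1])
Z=dict(unit=0,plate=80,blank=80,tip_box=0,tube_rack=0,reagent=0,lever_left_grip=166,lever_right_grip=166,catch_left_peg=85,catch_right_peg=85,catch_left_hinge=80,catch_right_hinge=80)
for cam in("top","scene"):
  for k,z in Z.items():
    for d in tip_of(k,cam)[:3]:
      print(cam,k,round(d["confidence"],2),np.round(d["location"]),at_z(cam,d["location"],z).round()[:2])
E
python3 a.py
```

```text
[ 149.26984535 -554.81681021  235.130835  ] [-1.79899995e+02 -1.12449724e-03  1.50593412e+01] 91.56672221191285
top unit 0.79 [313. 178.] [631. -92.]
top unit 0.44 [288. 190.] [600. -26.]
top plate 0.55 [281. 142.] [709.  -9.]
top blank 0.97 [353. 312.] [ 293. -171.]
top blank 0.95 [441. 222.] [ 504. -393.]
top blank 0.62 [346. 133.] [ 729. -171.]
top tip_box 0.72 [429. 149.] [ 699. -400.]
top tube_rack 0.8 [212. 179.] [633. 171.]
top reagent 0.68 [225. 231.] [498. 139.]
top lever_left_grip 0.59 [286. 189.] [584. -18.]
top lever_left_grip 0.2 [354. 198.] [ 560. -169.]
top lever_right_grip 0.63 [288. 188.] [585. -21.]
top lever_right_grip 0.57 [357. 174.] [ 614. -180.]
top catch_right_peg 0.7 [369. 218.] [ 517. -218.]
top catch_right_peg 0.63 [278. 144.] [704.  -3.]
top catch_left_hinge 0.89 [285. 231.] [491. -14.]
top catch_left_hinge 0.22 [346. 218.] [ 520. -163.]
top catch_right_hinge 0.75 [347. 220.] [ 513. -166.]
scene unit 0.85 [278. 284.] [637. -98.]
scene plate 0.74 [328. 250.] [706. -16.]
scene blank 0.84 [290. 289.] [ 719. -161.]
scene blank 0.78 [146. 240.] [ 384. -242.]
scene blank 0.63 [120. 340.] [ 573. -446.]
scene tube_rack 0.83 [345. 227.] [635. 173.]
scene reagent 0.92 [293. 216.] [503. 129.]
scene lever_left_grip 0.89 [279. 201.] [589. -37.]
scene lever_right_grip 0.66 [239. 237.] [ 610. -185.]
scene catch_left_peg 0.76 [242. 216.] [486. -45.]
scene catch_right_peg 0.6 [198. 260.] [ 523. -218.]
scene catch_left_hinge 0.62 [254. 212.] [493. -10.]
scene catch_right_hinge 0.57 [214. 251.] [ 523. -173.]
```

```bash
python3 -c "
import cv2
a=cv2.imread('pics/1t.png')
cv2.imwrite('pics/2t.png',cv2.resize(a[90:340,180:470],None,fx=2.4,fy=2.4,interpolation=2))"
```

```text
(no output)
```

View pics/2t.png

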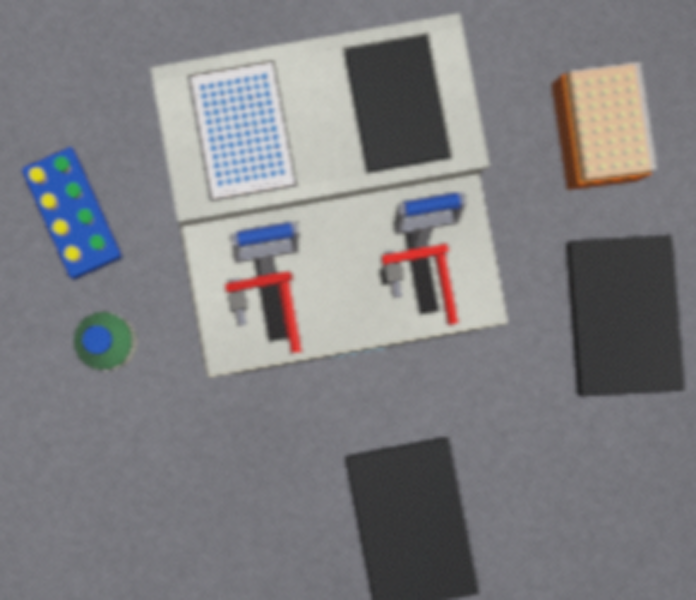

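View pics/1s.png

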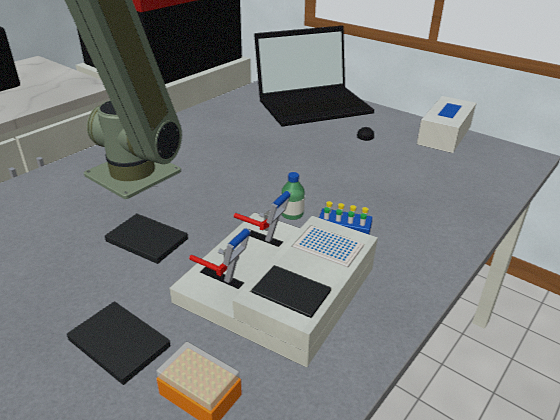

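The top view shows the white plate with blue wells in the left bay (crop 240,130). Three things look like the blank: the one in the right bay (crop 400,105), one lying to the right of the unit (625,315) and one in front (410,520). The one in the right bay is the smallest and is the dummy plate. All of its bay's parts stay untouched. The left catch (peg at crop 290,310) lies roughly level across its lever. The unit is yawed by about 10°. Next I fit the unit's pose from its corners.

```bash
cat > fit.py <<'E'
from h import *
from scipy.optimize import least_squares
g=lambda x,y:(x/2.4+180,y/2.4+90)
C=[((160,160,90),g(152,67)),((160,-160,90),g(462,13)),((-160,160,45),g(208,376)),((-160,-160,45),g(507,323)),
((80,80,94),g(243,130)),((80,-80,94),g(399,103))]
L=130; gx=-80 # lever x unknown -> free
def W(p,P):
    c,s=np.cos(p[2]),np.sin(p[2]);return np.array([p[0]+c*P[0]-s*P[1],p[1]+s*P[0]+c*P[1],P[2]])
f=lambda p:np.concatenate([np.subtract(proj("top",W(p,P)),q) for P,q in C])
r=least_squares(f,[631,-92,0.17]);p=r.x;print(p[:2],np.degrees(p[2]),r.fun.reshape(-1,2).round(1).tolist())
np.save("unit.npy",p)
inv=lambda w:(lambda d:np.array([np.cos(p[2])*d[0]+np.sin(p[2])*d[1],-np.sin(p[2])*d[0]+np.cos(p[2])*d[1]]))(np.array(w[:2])-p[:2])
for n,cam,px,z in [("gripL","top",g(266,231),172),("gripR","top",g(433,203),172),("pegtipL","top",g(297,352),90),("pegbaseL","top",g(287,278),90),("peg s","scene",(236,215),88),("grip s","scene",(279,201),166)]:
    w=at_z(cam,px,z);print(n,w.round(),inv(w).round())
print("hinge world",W(p,(-89,115,80)).round(1))
print({a:proj("wrist",W(p,b)) for a,b in [("gr",(-50,80,166))]})
E
python3 fit.py
```

```text
[ 634.68271619 -101.55503806] 8.496383383868594 [[-0.1, -0.3], [-0.3, 0.2], [-0.5, 0.5], [1.0, 0.4], [0.0, -0.4], [-0.0, -0.4]]
gripL [589. -28. 172.] [-35.  79.]
gripR [ 611. -186.  172.] [-36. -80.]
pegtipL [476. -59.  90.] [-151.   66.]
pegbaseL [550. -51.  90.] [-76.  63.]
peg s [476. -55.  88.] [-150.   70.]
grip s [589. -38. 166.] [-35.  70.]
hinge world [529.7  -1.   80. ]
{'gr': (np.float64(4.9570595337233385), np.float64(-153.43319042303858))}
```

```bash
cat >> h.py <<'E'
U=lambda: np.load("unit.npy")
def W(P,p=None):
    p=U() if p is None else p
    c,s=np.cos(p[2]),np.sin(p[2]);return np.array([p[0]+c*P[0]-s*P[1],p[1]+s*P[0]+c*P[1],P[2]])
def inU(w):
    p=U();d=np.array(w[:2])-p[:2];c,s=np.cos(p[2]),np.sin(p[2]);return np.array([c*d[0]+s*d[1],-s*d[0]+c*d[1],w[2]])
def row(P,yaw=0,pos=None):   # unit-frame TCP target, tool down, yaw relative to the unit
    s=state();Rt=R.from_euler("xyz",s["ee_rot"],degrees=True)
    T=R.from_euler("xyz",[180,0,np.degrees(U()[2])+yaw],degrees=True)
    d=Rt.inv().apply(W(P)-s["ee_pos"])/500;v=(Rt.inv()*T).as_rotvec()/(np.pi/2)
    print("row",P,*np.r_[d,v].round(3))
E
python3 -c "
from h import *
row((-134,66,200));row((-134,66,210))"
```

```text
row (-134, 66, 200) 0.922 -0.786 0.072 0.0 0.0 0.073
row (-134, 66, 210) 0.922 -0.786 0.052 0.0 0.0 0.073
```

```bash
r='0.922 -0.786 0.07 0 0 0.073'; unset r
python3 -m jog '0.922 -0.786 0.07 0 0 0.073;0.922 -0.786 0.07 0 0 0.073;0.922 -0.786 0.07 0 0 0.073;0.922 -0.786 0.07 0 0 0.073;0.922 -0.786 0.07 0 0 0.073;0.922 -0.786 0.07 0 0 0.073;0.922 -0.786 0.07 0 0 0.073;0.922 -0.786 0.07 0 0 0.073;0.922 -0.786 0.07 0 0 0.073;0.922 -0.786 0.07 0 0 0.073;0.922 -0.786 0.07 0 0 0.073;0.922 -0.786 0.07 0 0 0.073;0.922 -0.786 0.07 0 0 0.073;0.922 -0.786 0.07 0 0 0.073;0.922 -0.786 0.07 0 0 0.073;0.922 -0.786 0.07 0 0 0.073;0.922 -0.786 0.07 0 0 0.073;0.922 -0.786 0.07 0 0 0.073;0.922 -0.786 0.07 0 0 0.073;0.922 -0.786 0.07 0 0 0.073' 0
python3 - <<'E'
from h import *
s=state();print(s["ee_pos"],s["ee_rot"],inU(s["ee_pos"]))
save("wrist","3w.png",None,1.4)
for k in("catch_left_peg","catch_left_hinge","lever_left_grip"):
    for d in tip_of(k,"wrist")[:2]:print(k,d["confidence"],np.round(d["location"]),inU(at_z("wrist",d["location"],{"catch_left_peg":86,"catch_left_hinge":80,"lever_left_grip":166}[k])).round())
for P in [(-150,66,86),(-78,66,86),(-35,80,166),(-98,115,92),(-160,160,45)]:print(P,np.round(np.array(proj("wrist",W(P)))*1.4))
E
```

```text
time_s: 2.97
ee_pos: [491.9, -57.0, 201.1]
ee_rot: [180.0, -0.0, 8.4]
force: [0.2, 0.1, -0.1]
gripper_width: 45.6
[491.8670529  -57.03097716 201.11928907] [ 1.79982664e+02 -1.06896265e-03  8.38643111e+00] [-134.66999308   65.13600113  201.11928907]
catch_left_peg 0.95 [283. 213.] [-133.   67.   86.]
lever_left_grip 0.89 [256.  77.] [-35.  82. 166.]
(-150, 66, 86) [398. 325.]
(-78, 66, 86) [398. 205.]
(-35, 80, 166) [363. 107.]
(-98, 115, 92) [313. 241.]
(-160, 160, 45) [268. 321.]
```

View pics/3w.png

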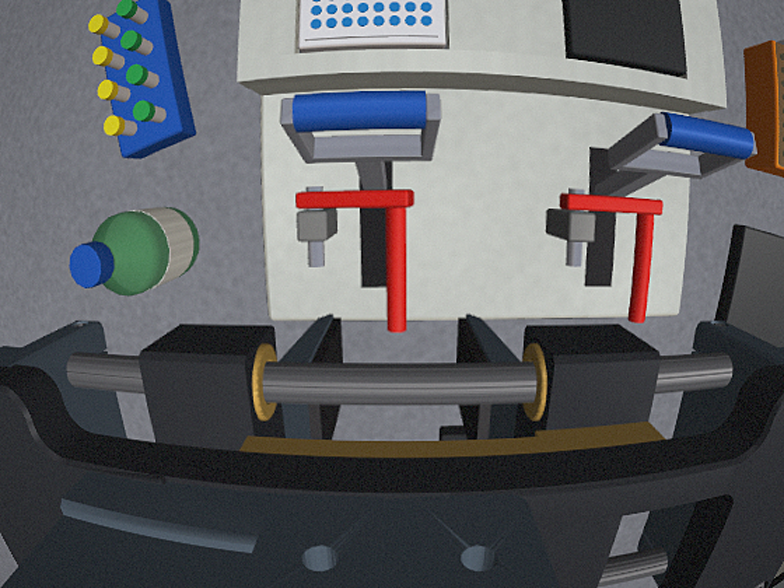

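The wrist view agrees with the fit. The left peg's tip shows at (397,325), where I predicted (398,325), and the grip bar and post also match. Now I descend and grip the peg.

```bash
python3 -m jog '0 -0.002 0.07 0 0 0;0 -0.002 0.14 0 0 0;0 -0.002 0.2 0 0 0;0 -0.002 0.222 0 0 0;0 -0.002 0.222 0 0 0;0 -0.002 0.222 0 0 0' && python3 -m jog '0 0 0 0 0 0;0 0 0 0 0 0;0 0 0 0 0 0;0 0 0 0 0 0;0 0 0 0 0 0;0 0 0 0 0 0;0 0 0 0 0 0;0 0 0 0 0 0' -1 20
python3 - <<'E'
from h import *
s=state();print(inU(s["ee_pos"]),s["force"])
# arc rows relative to now, start angle th0 guessed
for th0 in(.15,):
  for th in np.arange(.15,2.06,.15):
    y=115-50*np.cos(th);z=80+50*np.sin(th);row((-134,round(y,1),round(z+3,1)))
E
```

```text
time_s: 3.67
ee_pos: [492.1, -55.9, 90.0]
ee_rot: [-180.0, 0.0, 8.4]
force: [-0.0, -0.6, 0.9]
gripper_width: 45.5
time_s: 4.33
ee_pos: [492.2, -55.4, 90.1]
ee_rot: [-180.0, -0.0, 8.4]
force: [0.6, 2.9, 1.1]
gripper_width: 11.6
[-134.09696391   66.66652498   90.11605337] [0.6280302  2.91050773 1.05007649]
row (-134, np.float64(65.6), np.float64(90.5)) 0.0 0.002 -0.001 -0.0 -0.0 -0.001
row (-134, np.float64(67.2), np.float64(97.8)) 0.0 -0.001 -0.015 -0.0 -0.0 -0.001
row (-134, np.float64(70.0), np.float64(104.7)) 0.0 -0.007 -0.029 -0.0 -0.0 -0.001
row (-134, np.float64(73.7), np.float64(111.2)) 0.0 -0.014 -0.042 -0.0 -0.0 -0.001
row (-134, np.float64(78.4), np.float64(117.1)) 0.0 -0.024 -0.054 -0.0 -0.0 -0.001
row (-134, np.float64(83.9), np.float64(122.2)) 0.0 -0.035 -0.064 -0.0 -0.0 -0.001
row (-134, np.float64(90.1), np.float64(126.4)) 0.0 -0.047 -0.073 -0.0 -0.0 -0.001
row (-134, np.float64(96.9), np.float64(129.6)) 0.0 -0.061 -0.079 -0.0 -0.0 -0.001
row (-134, np.float64(104.0), np.float64(131.8)) 0.0 -0.075 -0.083 -0.0 -0.0 -0.001
row (-134, np.float64(111.5), np.float64(132.9)) 0.0 -0.09 -0.086 -0.0 -0.0 -0.001
row (-134, np.float64(119.0), np.float64(132.8)) -0.0 -0.105 -0.085 -0.0 -0.0 -0.001
row (-134, np.float64(126.4), np.float64(131.7)) -0.0 -0.12 -0.083 -0.0 -0.0 -0.001
row (-134, np.float64(133.5), np.float64(129.4)) -0.0 -0.134 -0.078 -0.0 -0.0 -0.001
```

The peg is gripped at a width of 11.6 mm. Now I follow the arc, the first half and then the rest.

```bash
python3 -m jog '0 0 -0.008 0 0 0;0 -0.001 -0.015 0 0 0;0 -0.004 -0.022 0 0 0;0 -0.007 -0.029 0 0 0;0 -0.014 -0.042 0 0 0;0 -0.024 -0.054 0 0 0;0 -0.035 -0.064 0 0 0;0 -0.047 -0.073 0 0 0;0 -0.047 -0.073 0 0 0'
python3 - <<'E'
from h import *
s=state();print(inU(s["ee_pos"]),s["force"],s["gripper_width"])
for th in np.arange(1.2,2.06,.15):
    y=115-50*np.cos(th);z=80+50*np.sin(th);row((-134,round(y,1),round(z+3,1)))
row((-134,138.5,128.5))
E
```

```text
time_s: 5.08
ee_pos: [488.4, -31.3, 126.9]
ee_rot: [-179.9, 0.0, 8.4]
force: [0.6, 3.8, -3.6]
gripper_width: 11.5
[-134.2587453    91.12710086  126.87683686] [ 0.56925143  3.83255875 -3.56860288] 11.482355143571041
row (-134, np.float64(96.9), np.float64(129.6)) 0.001 -0.012 -0.005 -0.001 0.0 -0.001
row (-134, np.float64(104.0), np.float64(131.8)) 0.0 -0.026 -0.01 -0.001 0.0 -0.001
row (-134, np.float64(111.5), np.float64(132.9)) 0.0 -0.041 -0.012 -0.001 0.0 -0.001
row (-134, np.float64(119.0), np.float64(132.8)) 0.0 -0.056 -0.012 -0.001 0.0 -0.001
row (-134, np.float64(126.4), np.float64(131.7)) 0.0 -0.071 -0.01 -0.001 0.0 -0.001
row (-134, np.float64(133.5), np.float64(129.4)) 0.0 -0.085 -0.005 -0.001 0.0 -0.001
row (-134, 138.5, 128.5) 0.0 -0.095 -0.003 -0.001 0.0 -0.001
```

```bash
python3 -m jog '0 -0.012 -0.005 0 0 0;0 -0.026 -0.01 0 0 0;0 -0.041 -0.012 0 0 0;0 -0.056 -0.012 0 0 0;0 -0.071 -0.01 0 0 0;0 -0.085 -0.005 0 0 0;0 -0.09 -0.003 0 0 0;0 -0.09 -0.003 0 0 0;0 -0.09 -0.003 0 0 0'
python3 -m jog '0 0 0 0 0 0;0 0 0 0 0 0;0 0 0 0 0 0;0 0 0 0 0 0' -0.4
python3 -m jog '0 0 -0.05 0 0 0;0 0 -0.1 0 0 0;0 0 -0.16 0 0 0;0 0 -0.22 0 0 0;0 0 -0.22 0 0 0;0 0 -0.22 0 0 0'
python3 - <<'E'
from h import *
s=state();print(inU(s["ee_pos"]),s["ee_rot"],s["force"],s["gripper_width"])
save("wrist","4w.png",None,1.4)
th=1.98
print(np.round(np.array(proj("wrist",W((-150,115-50*np.cos(th),80+50*np.sin(th)))))*1.4))
for d in tip_of("lever_left_grip","wrist")[:2]:print(d["confidence"],inU(at_z("wrist",d["location"],166)).round())
row((-80,80,240),90);row((-80,80,240),-90);row((-35,80,240),90)
E
```

```text
time_s: 5.83
ee_pos: [481.8, 14.0, 128.0]
ee_rot: [-179.9, 0.0, 8.4]
force: [0.2, -0.1, -2.1]
gripper_width: 11.6
time_s: 6.17
ee_pos: [481.8, 14.0, 128.1]
ee_rot: [-179.8, 0.0, 8.4]
force: [0.4, -0.3, -1.2]
gripper_width: 27.0
time_s: 6.67
ee_pos: [482.8, 13.7, 239.9]
ee_rot: [-179.9, -0.2, 8.4]
force: [-0.9, -0.4, -0.3]
gripper_width: 27.3
[-133.19417101  136.43689222  239.88324275] [-179.85370262   -0.20544564    8.38439202] [-0.87183789 -0.38306058 -0.25716823] 27.29573701567183
[403. 326.]
0.62 [-38.  79. 166.]
row (-80, 80, 240) 0.11 0.113 -0.006 -0.003 -0.001 -1.001
row (-80, 80, 240) 0.11 0.113 -0.006 -0.001 0.003 0.999
row (-35, 80, 240) 0.2 0.113 -0.006 -0.003 -0.001 -1.001
```

View pics/4w.png

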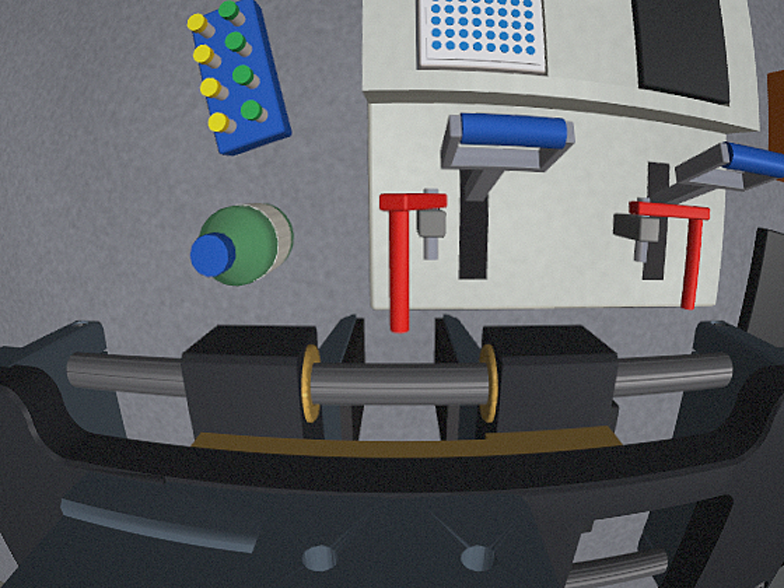

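The catch lies over to the left, with its peg tip at (400,328) where I predicted (403,326), so it is at about 2 rad. The lever is still at rest with its bar at (515,130). Now I turn the jaws 90° above the bar.

```bash
python3 -m jog '0.04 0.03 0 0 0 -0.08;0.08 0.06 0 0 0 -0.16;0.12 0.09 0 0 0 -0.24;0.16 0.113 0 0 0 -0.32;0.2 0.113 0 0 0 -0.4;0.2 0.113 0 0 0 -0.48;0.2 0.113 0 0 0 -0.56;0.2 0.113 0 0 0 -0.64;0.2 0.113 0 0 0 -0.72;0.2 0.113 0 0 0 -0.8;0.2 0.113 0 0 0 -0.88;0.2 0.113 0 0 0 -0.96;0.2 0.113 0 0 0 -1;0.2 0.113 0 0 0 -1;0.2 0.113 0 0 0 -1;0.2 0.113 0 0 0 -1' 0
python3 - <<'E'
from h import *
s=state();print(inU(s["ee_pos"]),s["ee_rot"],s["gripper_width"])
save("wrist","5w.png",None,1.4)
for d in tip_of("lever_left_grip","wrist")[:2]:print(d["confidence"],inU(at_z("wrist",d["location"],166)).round())
for y in(54,106):print(np.round(np.array(proj("wrist",W((-35,y,166))))*1.4))
row((-35,80,169),90)
E
```

```text
time_s: 8.1
ee_pos: [588.0, -27.6, 236.0]
ee_rot: [-179.8, -0.2, 98.3]
force: [-0.5, 0.9, -0.3]
gripper_width: 45.5
[-35.24735459  80.08793713 235.96768003] [-179.76438012   -0.21583432   98.2949467 ] 45.518246618640894
0.77 [-37.  82. 166.]
[400. 370.]
[399. 271.]
row (-35, 80, 169) -0.001 0.0 0.135 -0.002 -0.002 -0.002
```

View pics/5w.png

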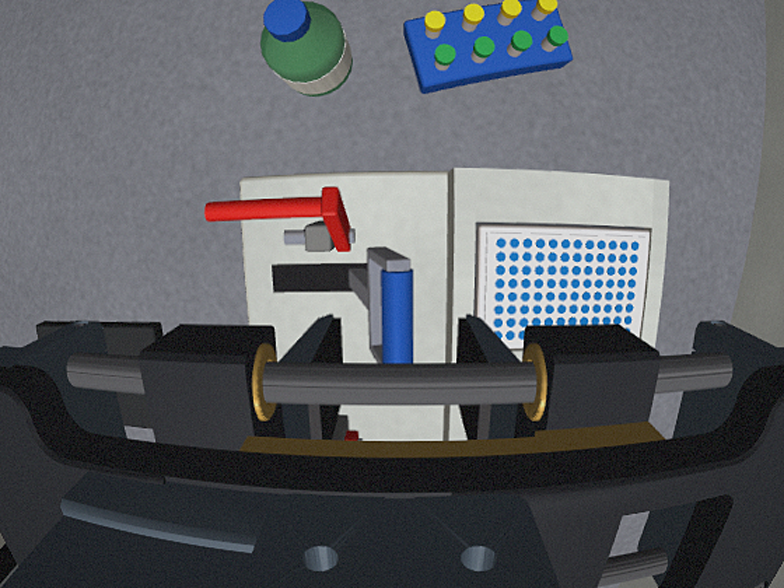

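The bar runs down x≈398 and ends at y≈270, as predicted, and sits centred between the fingers. I descend and grip it.

```bash
python3 -m jog '0 0 0.05 0 0 0;0 0 0.1 0 0 0;0 0 0.134 0 0 0;0 0 0.134 0 0 0;0 0 0.134 0 0 0' && python3 -m jog '0 0 0 0 0 0;0 0 0 0 0 0;0 0 0 0 0 0;0 0 0 0 0 0;0 0 0 0 0 0;0 0 0 0 0 0;0 0 0 0 0 0' -1 30
python3 - <<'E'
from h import *
s=state();q=inU(s["ee_pos"]);print(q,s["force"])
for a in np.r_[np.arange(.1,.71,.1),.72]:
    row((round(-68.5+130*np.sin(.26-a),1),80,round(43+130*np.cos(.26-a),1)),90)
E
```

```text
time_s: 8.62
ee_pos: [587.6, -27.4, 168.9]
ee_rot: [-179.7, -0.2, 98.3]
force: [-0.8, -0.7, 1.0]
gripper_width: 45.4
time_s: 9.2
ee_pos: [586.7, -27.5, 169.7]
ee_rot: [-179.6, -0.2, 98.3]
force: [-4.7, -0.8, 5.6]
gripper_width: 15.3
[-36.47789998  80.27580352 169.68249271] [-4.72635025 -0.83653964  5.56478816]
row (np.float64(-47.8), 80, np.float64(171.3)) -0.001 -0.023 -0.003 -0.004 -0.002 -0.002
row (np.float64(-60.7), 80, np.float64(172.8)) -0.001 -0.048 -0.006 -0.004 -0.002 -0.002
row (np.float64(-73.7), 80, np.float64(172.9)) -0.001 -0.074 -0.006 -0.004 -0.002 -0.002
row (np.float64(-86.6), 80, np.float64(171.7)) -0.001 -0.1 -0.003 -0.004 -0.002 -0.002
row (np.float64(-99.4), 80, np.float64(169.3)) -0.001 -0.126 0.002 -0.004 -0.002 -0.002
row (np.float64(-111.9), 80, np.float64(165.6)) -0.001 -0.151 0.009 -0.004 -0.002 -0.002
row (np.float64(-123.9), 80, np.float64(160.6)) -0.001 -0.175 0.019 -0.004 -0.002 -0.002
row (np.float64(-126.2), 80, np.float64(159.5)) -0.001 -0.179 0.022 -0.004 -0.002 -0.002
```

```bash
python3 -m jog '0 -0.012 -0.002 0 0 0;0 -0.024 -0.003 0 0 0;0 -0.036 -0.005 0 0 0;0 -0.048 -0.006 0 0 0;0 -0.061 -0.006 0 0 0;0 -0.074 -0.006 0 0 0;0 -0.087 -0.005 0 0 0;0 -0.1 -0.003 0 0 0;0 -0.113 0 0 0 0;0 -0.126 0.002 0 0 0;0 -0.139 0.006 0 0 0;0 -0.151 0.009 0 0 0;0 -0.163 0.014 0 0 0;0 -0.173 0.018 0 0 0;0 -0.179 0.021 0 0 0;0 -0.181 0.022 0 0 0;0 -0.181 0.022 0 0 0;0 -0.181 0.022 0 0 0'
python3 - <<'E'
from h import *
s=state();q=inU(s["ee_pos"]);print(q,s["force"],s["gripper_width"])
save("scene","6s.png",(170,170,400,370),3.4)
for d in tip_of("lever_left_grip","scene")[:1]:print(d["confidence"],inU(at_z("scene",d["location"],158)).round())
for d in tip_of("plate","top")+tip_of("plate","scene"):print(d["confidence"])
E
```

```text
time_s: 10.7
ee_pos: [502.3, -40.5, 162.4]
ee_rot: [179.5, -0.1, 98.3]
force: [5.9, 2.0, 7.4]
gripper_width: 15.4
[-121.88509938   79.93226377  162.36714977] [5.89277263 1.98683564 7.38399895] 15.38944598821646
0.66 [-116.   68.  158.]
0.55
0.93
```

View pics/6s.png

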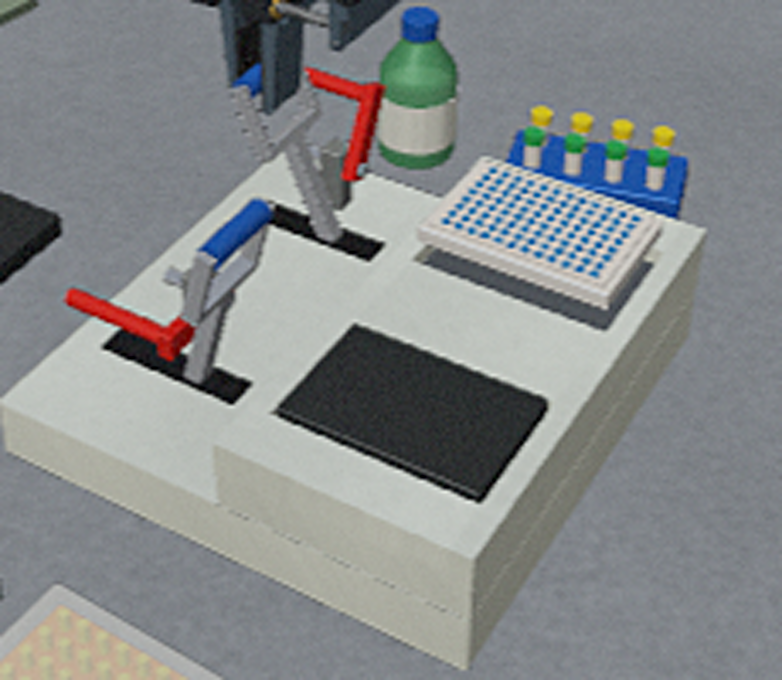

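The plate is raised and the left catch is over. The right catch, right lever and dummy are as they were. The pull is at about 0.67 rad, so I pull a few millimetres more onto the stop for margin.

```bash
python3 -m jog '0 -0.006 0.003 0 0 0;0 -0.01 0.005 0 0 0;0 -0.012 0.006 0 0 0;0 -0.012 0.006 0 0 0;0 -0.012 0.006 0 0 0;0 -0.012 0.006 0 0 0'
python3 - <<'E'
from h import *
s=state();q=inU(s["ee_pos"]);print(q,s["force"],s["gripper_width"])
for z in(100,102,104,106):
  a=[inU(at_z(c,tip_of("plate",c)[0]["location"],z)).round() for c in("top","scene") if grab_frame(c) is not None];print(z,a)
E
```

```text
time_s: 11.4
ee_pos: [501.3, -40.7, 162.0]
ee_rot: [178.8, -0.0, 98.3]
force: [6.7, 3.0, 5.7]
gripper_width: 15.4
[-122.93359912   79.87811908  161.95606211] [6.7139563  3.00227972 5.65197861] 15.447534170226158
100 [array([ 90.,  81., 100.]), array([ 86.,  73., 100.])]
102 [array([ 79.,  82., 102.]), array([ 80.,  78., 102.])]
104 [array([ 80.,  77., 104.]), array([ 76.,  78., 104.])]
106 [array([ 78.,  82., 106.]), array([ 82.,  72., 106.])]
```

```bash
python3 -m jog '0 0 0 0 0 0;0 0 0 0 0 0;0 0 0 0 0 0;0 0 0 0 0 0;0 0 0 0 0 0;0 0 0 0 0 0;0 0 0 0 0 0;0 0 0 0 0 0;0 0 0 0 0 0;0 0 0 0 0 0;0 0 0 0 0 0;0 0 0 0 0 0'
python3 -c "
from h import *
s=state();print(inU(s['ee_pos']),s['force'],s['gripper_width']);job_done()"
```

```text
time_s: 13.2
ee_pos: [504.4, -40.2, 163.5]
ee_rot: [178.3, -0.0, 98.3]
force: [6.4, 2.2, 2.0]
gripper_width: 15.4
[-119.74523263   79.90933671  163.45702232] [6.35925605 2.21490284 1.97437859] 15.35072930178403
the job is handed in; nothing more can be done
```

The white sample plate, in the left bay, is raised on its lifter, and the gripper was still holding that bay's lever forward when I handed in at about 13 s. No verdict was reported.

- **Catch:** I gripped the left catch's peg and swung it over to about 2.0 rad with the lever at rest. The wrist picture matched the predicted position to a few pixels.
- **Lever:** I then gripped the lever's bar and pulled it towards the front onto its stop. In the last 6 mm commanded it moved only 1 mm.
- **Plate:** The scene picture, taken just before that last 6 mm pull, shows the plate standing level above the bay rim. The position checks put it centred in its bay, within about 10 mm.
- **The rest:** In the same picture, the right catch, right lever and dummy plate are where they were, as are the tube rack and bottle. The tip box was only partly in view. The fingers never came near the plate.

**Weaker than planned:** my final hold call took the measured pose as its target, so the lever eased back about 3 mm. I estimate it finished at about 0.66 rad rather than 0.70, still above the 0.6 limit. The gripper was closed on the bar at 15.4 mm, with about 6 N of lever force on the tool.

The detector's plate and grip points scattered by up to about 10 mm, and I took no picture after that final hold.

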